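Jack up a drilling fixture and hold it

TASK

Slide the small toe jack in so that its round saddle sits centred under the round lift pad of the drilling fixture, and pump the lever: one full trial stroke down, let it come all the way back up so the fixture settles on its feet, then press the lever fully down again. Finish while still holding the lever down, the two front feet of the fixture raised clear of the bench so a colleague can shim them. Lift the fixture with the jack only, do not shove it along the bench, and leave the other things lying where they are.

Things in the scene. Friction and masses are not known exactly. Their poses are not given: they have to be found in the camera images.
- jack: Loose toe jack, 1 kg. Origin: underside of base, below the tower; +x is the way the toe points, +z up. Base 225 x 60 x 6 mm (x -133 to +92). Grey box tower at x = y = 0, 38 (x) x 36 (y) mm, top 99 mm up: grip it across y about 80 mm up. In front a flat toe carries the round saddle, centre x = +75; behind, the lever rises to 110 mm. Pressing the lever pad does not tip the jack.
- saddle_top (a point): Centre of the top of the jack's round saddle (28 mm across, flat); on the jack at x = +75 mm, y = 0, 22 mm above the bench with the lever up. It rises 24 mm when the lever goes fully down.
- lever_pad (a point): Centre of the top face of the black rubber press pad (50 long, 30 wide, 14 mm thick) on the lever's end. The lever turns on a cross pin at x = -30 mm, y = 0 of the jack, 55 mm up; the pad's middle is 92 mm from the pin. With the lever up it rises 0.47 rad to the rear (pad top about 103 mm up); fully down it is level (about 59 mm up).
- jack_lever (a joint): Lever angle in rad: 0 fully up (rest), 0.5 fully down at its stop. Sprung, it comes back up when let go; it takes about 4 N on the pad to start, 8 N fully down, 3 to 6 N more when lifting. The saddle rises 48 mm per rad and meets the lift pad at about 0.17 rad.
- fixture: Loose drilling fixture, 1.9 kg: plate 140 (x) x 180 (y) x 12 mm on four feet 35 mm tall, a ring bracket bolted on top (94 mm high in all). Origin on the bench under the plate's centre. The lift lug points to its own -x (front): a round-nosed tongue 40 mm wide to x = -115 mm, with a domed boss on top. The slotted ears at +y and -y are not lift points. Lifted there it tilts about its rear feet.
- lift_pad (a point): Centre of the underside of the round lift pad (26 mm across) under the lug, at x = -95 mm, y = 0 on the fixture, 30 mm above the bench while the fixture stands on its feet. The saddle at rest passes under it with 8 mm to spare.
- foot_left (a point): Underside of the front foot on the fixture's +y side (x = -55, y = +75 mm; foot 22 mm across); 0 mm high when standing on the bench, about 12 mm with the jack fully up.
- foot_right (a point): The same for the front foot on the -y side (x = -55, y = -75 mm).
- rear_edge (a point): Point on the bench midway between the two rear feet (x = +55 mm, y = 0 on the fixture), about which it tilts.
- oilstone_b: Oilstone block 42 x 125 x 22 mm lying behind and right of the work; bystander.
- plug_gauge_b: Plug gauge, 22 x 114 mm bar lying at the right; bystander.
- bush_b: Collared bush 20 mm across, 30 mm tall, standing right of the work; bystander.

How it is judged:
By the outcome, as a careful person would: the job done as asked, in the order asked, and still so for the second after the job is handed in, while the arm keeps its last pose, push and grip.
It also fails if it takes over 64 s, if anything falls off the work surface, if the arm or the gripper's body presses on something with over 40 N, if the wrist force passes 120 N, or if a joint passes its speed limit or range.

ROBOT

A 6-joint arm with a two-finger parallel gripper is mounted at the origin on a cart in front of the work surface, level with it; the furniture and walls round the work are solid. World frame = base frame: x ahead of the robot, y to its left, z up, the work surface at z = 0. Lengths are in m, angles in degrees, forces in N, time in s.
With the tool pointing down it reaches from about 0.375 to 0.9 m from the base axis. Payload 3.1 kg.
Tool frame: the origin (TCP) lies on the centre line of the jaws, within the pads' length; the fingertips stand 22 mm ahead of it and the grasp point (between the pads) lies 3 mm ahead of it; z points along the fingers, y is the line along which they close (so a half turn about z gives the same grasp; the last joint's range is limited). The gripper opens to 87 mm and grips with 3 to 60 N. Pads are 19 mm wide; open, the fingers measure 117 mm over their backs; the gripper's body (75 mm by 190 mm) begins 51 mm behind the grasp point.
Start: joints at [-73.367, 30.224, 82.088, -0, 67.689, -10.227], TCP at [0.282, -0.558, 0.245] pointing down, gripper open.
Joint ranges: [-176.69, 176.69], [-43.24, 126.21], [12.49, 139.97], [-82, 262], [0, 151.66], [-163.58, 163.58]. Speed limits (degrees/s): [159.86, 159.86, 180, 180, 180, 180].

INTERFACE

Orientations are given as a 3x3 rotation matrix whose columns are the frame's x, y, z axes.
In Python, from rig import * gives the robot as it stands.
- The arm moves only by the shell command python3 -m jog 'ROWS'. ROWS is text: rows parted by semicolons, each of 7 numbers parted by spaces: the shift along the tool's x, y, z in mm, then the turn, a rotation vector about the tool's x, y, z in rad, then the finger opening in mm, from 0 to 87. In form: tx ty tz ax ay az fingers; .... A call has 1 to 12 rows; each row shifts and turns the commanded pose from where the row before left it, along the tool's axes as they then stand; what a row does not reach is not made up. A row lasts 1/8 s, in which the tool goes at most 62.5 mm and 10.7 degrees, less where a joint would pass 70% of its speed; a pose out of reach is approached as far as the arm can. A call with a gripper value outside its range is refused whole. The fingers move at their own pace and stop on an object; the grip force is fixed at half the most. Time passes only in rows, so rows that do not move let the fingers close. It gives the time, the measured TCP pose, the force, the opening and the grip force at its end, in the units of the state.
- read_state(): the state, without advancing time (a new reading comes with each control period).
- capture(name): name is "scene" or "top" or "wrist"; returns a dict with "color" (420x560x3 uint8, red, green, blue), "camera_matrix" (3x3 intrinsics, pixels), "distortion" ([k1, k2, p1, p2, k3] as OpenCV has them; the pictures are not rectified), "R" (3x3) and "t" (3): a world point X has camera coordinates R X + t. Camera axes: x right, y down, z forward; pixel columns grow to the right and rows downward; lengths in m; the calibration is good to about 2 mm. A picture is of the moment at which its call begins. There is no depth.
- hand_in(): hands the job in; it is judged then, once.
Trained networks look in the newest picture that a camera, given by its name, has taken for a name from the list of things; names that differ only in an ending like _2 or _b are one class to them, and where a whole thing is asked for, a point or a joint stands for the part that bears it (a point fixed in the world has none). Each returns a list of dicts, best first, with "conf" (0 to 1); they miss things now and then, are a little off and sometimes report something else, mostly with a low value. They report only what shows in the picture. A call takes as long as a camera call.
- find_in(camera, target): "at" ([x, y, z] in m, in world coordinates, good to about 4 mm: the middle of the surface that is visible of it).
- trace(camera, target): "pixels" (420x560 bool, what is visible of it).
- place_of(camera, target): "at" ([x, y, z] in m, in world coordinates, good to about 4 mm: a listed point, or the origin of a listed thing).
The state is a dict: "time_s": time; "joint_positions": joint angles; "qvel": joint speeds; "tau": joint torques, N m; "position": TCP position; "tcp_rot": TCP orientation; "force": force on the tool from outside, world axes, zero at the start; "moment": the same for the moment, N m; "opening": opening from 0.0 (shut) to 1.0 (fully open); "grasp_force": force on a finger pad.
Only numpy, scipy, OpenCV 4.12 (cv2) and the standard library are available. Lean on these libraries where they do the work, as an engineer would, in place of code of your own. Each camera call takes 0.05 s, during which the arm holds its last target. There are 200 camera calls.

## Working session

There is one attempt and no reset: what is moved stays moved. The work goes in short steps, Python scripts to look and compute and a shell command to move; the robot and the scene stay as the last step left them, time stands still between calls to the robot, and variables do not carry over. Pictures are saved under pics/ and viewed, at most 14 in all, crops included, and the job is handed in when it is done.

```bash
mkdir -p pics; cat > h.py <<'E'
from rig import *
import numpy as np, cv2
def snap(c,n):
    d=capture(c); cv2.imwrite(f'pics/{n}.png',d['color'][:,:,::-1]); return d
def px(d,P):
    r,_=cv2.Rodrigues(np.array(d['R'])); return cv2.projectPoints(np.array([P],float),r,np.array(d['t'],float),np.array(d['camera_matrix']),np.array(d['distortion'],float))[0].ravel().round(1)
E
python3 - <<'E'
from h import *
s=read_state(); print(s['position'],s['tcp_rot'],s['time_s'],s['opening'])
a=snap('scene','s0');b=snap('top','t0')
for c in('scene','top'):
  for t in('jack','saddle_top','lever_pad','fixture','lift_pad','foot_left','foot_right','rear_edge','oilstone_b','plug_gauge_b','bush_b'):
    print(c,t,[(np.round(o['at'],4).tolist(),round(o['conf'],2)) for o in place_of(c,t)[:2]])
im=np.hstack([cv2.imread('pics/s0.png'),cv2.imread('pics/t0.png')])
print(read_state()['time_s'])
E
```

```text
[ 0.28218842 -0.55691241  0.24357059] [[ 8.92117494e-01  4.51803005e-01 -6.49415057e-04]
 [ 4.51803335e-01 -8.92115184e-01  2.06025977e-03]
 [ 3.51478520e-04 -2.13140167e-03 -9.99997667e-01]] 0.0 0.9969780561622392
scene jack [([0.5774, -0.1566, 0.0027], 0.63), ([0.6436, -0.1213, 0.0209], 0.16)]
scene saddle_top [([0.726, -0.0856, 0.003], 0.62), ([0.6425, -0.1231, 0.0225], 0.59)]
scene lever_pad [([0.4815, -0.2061, 0.0998], 0.73)]
scene fixture [([0.6495, 0.1899, -0.0022], 0.92)]
scene lift_pad [([0.6308, 0.0987, 0.032], 0.58)]
scene foot_left [([0.5683, 0.151, 0.0021], 0.69)]
scene foot_right []
scene rear_edge [([0.6594, 0.2478, 0.0004], 0.68)]
scene oilstone_b [([0.7942, -0.0464, 0.0026], 0.7), ([0.6616, 0.2499, 0.003], 0.21)]
scene plug_gauge_b [([0.7908, -0.0467, -0.0003], 0.7)]
scene bush_b [([0.7241, -0.0861, 0.0028], 0.54)]
top jack [([0.5763, -0.1532, -0.002], 0.87)]
top saddle_top [([0.6433, -0.127, 0.0248], 0.78)]
top lever_pad [([0.479, -0.2118, 0.1029], 0.94)]
top fixture [([0.6521, 0.1913, -0.0014], 0.98), ([0.7284, -0.0841, -0.0005], 0.42)]
top lift_pad [([0.6322, 0.0982, 0.0284], 0.86)]
top foot_left [([0.6467, -0.127, 0.0295], 0.66), ([0.4757, -0.2093, 0.1081], 0.21)]
top foot_right [([0.7541, -0.179, -0.0041], 0.73)]
top rear_edge []
top oilstone_b [([0.795, -0.0494, -0.0006], 0.93)]
top plug_gauge_b [([0.7542, -0.1814, -0.0042], 0.81)]
top bush_b [([0.7292, -0.084, 0.0035], 0.41)]
1.2
```

View pics/t0.png

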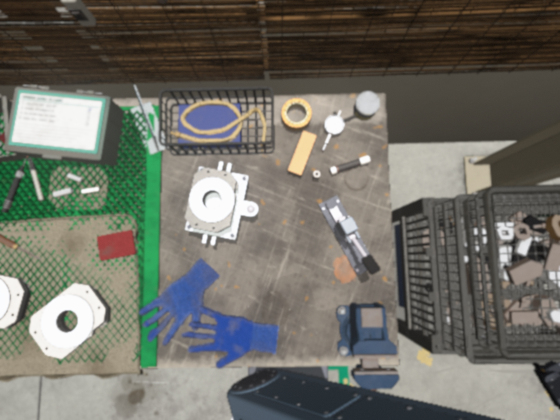

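View pics/s0.png

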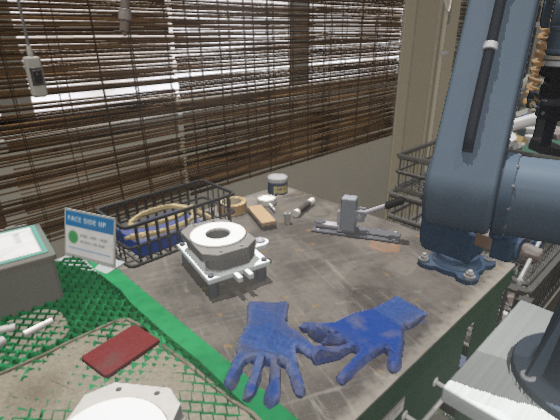

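The top view shows the fixture at about (215,202) with its lug to the right at (250,209), and the jack at (345,235) with its pad at (370,263). Bush at (317,174), plug gauge at (350,164). The networks agree with this. I'll move above the jack next.

```bash
python3 -m jog '37 -19 0 0 0 0 87;37 -19 0 0 0 0 87;37 -19 0 0 0 0 87;37 -19 0 0 0 0 87;37 -19 0 0 0 0 87;37 -19 0 0 0 0 87;37 -19 0 0 0 0 87;37 -19 0 0 0 0 87;37 -19 0 0 0 0 87;37 -19 0 0 0 0 87;37 -18 0 0 0 0 87;37 -18 0 0 0 0 87'
cat >> h.py <<'E'
def look(cams,names):
  for c in cams:
    for t in names:
      print(c,t,[(np.round(o['at'],4).tolist(),round(o['conf'],2)) for o in place_of(c,t)[:2]])
E
python3 - <<'E'
from h import *
s=read_state(); print(s['position'],s['tcp_rot'],s['time_s'],s['force'])
snap('wrist','w1'); 
look(['wrist'],['jack','saddle_top','lever_pad','lift_pad','fixture'])
capture('top'); look(['top'],['fixture','lift_pad','rear_edge'])
E
```

```text
time_s: 2.7
position: [0.5772, -0.1542, 0.2446]
tcp_rot: [[0.892, 0.452, 0.0], [0.452, -0.892, -0.0], [0.0, 0.0, -1.0]]
force: [-0.2, -0.3, -0.1]
opening: 1.001
grasp_force: 0.0
[ 0.57716061 -0.15418197  0.24462899] [[ 8.92083436e-01  4.51870675e-01  1.89942171e-04]
 [ 4.51870706e-01 -8.92083423e-01 -1.76760088e-04]
 [ 8.95715621e-05  2.43514050e-04 -9.99999966e-01]] 2.7 [-0.2232611  -0.27795007 -0.10908839]
wrist jack [([0.5818, -0.1582, -0.0039], 0.75)]
wrist saddle_top [([0.6427, -0.1264, 0.0199], 0.77), ([0.7279, -0.0884, 0.0004], 0.53)]
wrist lever_pad [([0.4783, -0.2045, 0.1038], 0.6)]
wrist lift_pad [([0.6298, 0.1028, 0.0313], 0.93)]
wrist fixture [([0.6517, 0.1904, -0.0017], 0.78), ([0.7286, -0.0858, -0.0004], 0.3)]
top fixture [([0.6518, 0.1904, -0.0031], 0.66)]
top lift_pad [([0.636, 0.0988, 0.0297], 0.6)]
top rear_edge []
```

View pics/w1.png

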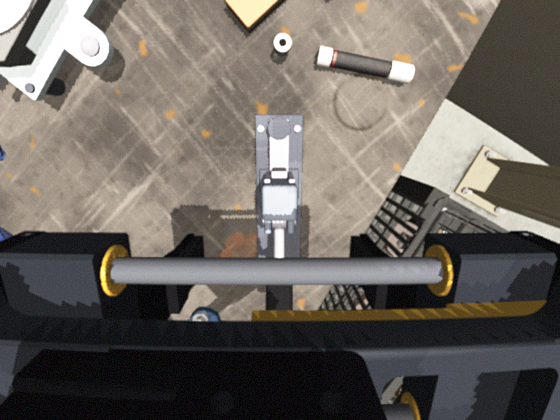

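The wrist view shows the jack aligned with the tool. Its base front edge is at about (256..303,115), the saddle at (279,127) and the tower top around (280,193). I'll fit the jack pose from its outline.

```bash
python3 - <<'E'
from h import *
d=capture('wrist'); 
m=trace('wrist','jack')[0]['pixels']
def ray(u,v,z):
    p=cv2.undistortPoints(np.array([[[u,v]]],float),np.array(d['camera_matrix']),np.array(d['distortion'],float)).ravel()
    R=np.array(d['R']);c=-R.T@np.array(d['t']);q=R.T@np.array([p[0],p[1],1]);return c+q*(z-c[2])/q[2]
P=[]
for r in (122,130,138,146,154,162):
    x=np.where(m[r])[0]; x=x[(x>200)&(x<360)]; a,b=ray(x.min()-.5,r,.006),ray(x.max()+.5,r,.006); P.append((a+b)/2); print(r,x.min(),x.max(),np.linalg.norm(a-b).round(4),P[-1].round(4))
P=np.array(P);v=cv2.fitLine(P[:,:2].astype(np.float32),cv2.DIST_L2,0,.01,.01).ravel();print('yaw',np.degrees(np.arctan2(v[1],v[0])))
ys=np.where(m[:,279])[0];f=ray(279.5,ys.min()-.5,.006);print('front',ys.min(),f.round(4),'saddle',ray(279,127,.022).round(4))
for o in [f-.092*np.array([np.cos(np.radians(26.9)),np.sin(np.radians(26.9)),0])]:print('origin',o.round(4))
cv2.imwrite('pics/w1c.png',cv2.resize(d['color'][95:230,200:360,::-1],None,fx=4,fy=4,interpolation=cv2.INTER_CUBIC))
for X in ([.0,0],[.019,.018],[.019,-.018],[-.019,.018],[-.019,-.018]):
    c,s=np.cos(np.radians(26.9)),np.sin(np.radians(26.9)); print(X,px(d,[.5765+c*X[0]-s*X[1],-.1546+s*X[0]+c*X[1],.099]))
E
```

```text
122 254 301 0.06 [ 0.6486 -0.121   0.006 ]
130 253 301 0.0616 [ 0.6397 -0.1248  0.006 ]
138 253 301 0.0619 [ 0.6309 -0.1293  0.006 ]
146 255 301 0.0598 [ 0.6225 -0.1349  0.006 ]
154 256 301 0.0589 [ 0.6138 -0.14    0.006 ]
162 256 300 0.0579 [ 0.6044 -0.144   0.006 ]
yaw 28.439192
front 113 [ 0.6599 -0.1181  0.006 ] saddle [ 0.6437 -0.1254  0.022 ]
origin [ 0.5779 -0.1597  0.006 ]
[0.0, 0] [275.4 200.9]
[0.019, 0.018] [257.1 182.3]
[0.019, -0.018] [293.6 182.1]
[-0.019, 0.018] [257.9 219.1]
[-0.019, -0.018] [293.2 219. ]
```

View pics/w1c.png

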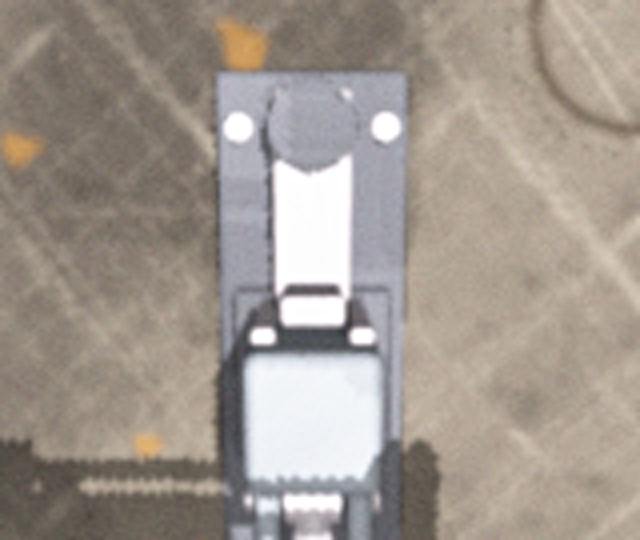

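The tower top spans (261–296, 183–216), so the jack origin is about (0.578,-0.157) and its yaw is 27°. Next I descend and grip.

```bash
python3 -m jog '0 3 20 0 0 0 87;0 0 25 0 0 0 87;0 0 25 0 0 0 87;0 0 25 0 0 0 87;0 0 25 0 0 0 87;0 0 20 0 0 0 87;0 0 14 0 0 0 87;0 0 8 0 0 0 87;0 0 0 0 0 0 30;0 0 0 0 0 0 30;0 0 0 0 0 0 30;0 0 0 0 0 0 30'
python3 -m jog '0 0 0 0 0 0 30;0 0 0 0 0 0 30;0 0 0 0 0 0 30'
python3 - <<'E'
from h import *
for c in('scene','top'): snap(c,c+'2')
look(['scene','top'],['jack','saddle_top','lever_pad','lift_pad','fixture'])
E
```

```text
time_s: 4.8
position: [0.578, -0.1581, 0.0831]
tcp_rot: [[0.892, 0.452, 0.001], [0.452, -0.892, -0.0], [0.001, 0.001, -1.0]]
force: [0.1, -0.7, -0.4]
opening: 0.633
grasp_force: 0.0
time_s: 5.18
position: [0.5774, -0.1574, 0.0826]
tcp_rot: [[0.892, 0.452, -0.001], [0.452, -0.892, 0.001], [-0.0, -0.001, -1.0]]
force: [-0.9, 3.1, 3.5]
opening: 0.411
grasp_force: 30.0
scene jack [([0.5763, -0.1595, 0.002], 0.87)]
scene saddle_top [([0.6471, -0.1218, 0.0212], 0.71)]
scene lever_pad [([0.4819, -0.2053, 0.1002], 0.49)]
scene lift_pad [([0.6335, 0.1023, 0.0321], 0.91)]
scene fixture [([0.6529, 0.1922, -0.0002], 0.71)]
top jack []
top saddle_top [([0.6462, -0.1277, 0.0254], 0.53)]
top lever_pad [([0.7508, -0.1807, -0.0022], 0.48)]
top lift_pad [([0.6321, 0.0987, 0.032], 0.97)]
top fixture [([0.6473, 0.1903, -0.0034], 0.79)]
```

```bash
python3 -m jog '6.7 -8.2 0 0 0 -0.075 30;7.3 -7.7 0 0 0 -0.075 30;7.9 -7.1 0 0 0 -0.075 30;8.4 -6.5 0 0 0 -0.075 30;8.9 -5.9 0 0 0 -0.075 30;9.3 -5.2 0 0 0 -0.075 30;9.6 -4.5 0 0 0 -0.075 30;10 -3.8 0 0 0 -0.075 30;10.2 -3 0 0 0 -0.075 30;10.4 -2.2 0 0 0 -0.075 30;10.5 -1.4 0 0 0 -0.075 30;10.6 -0.7 0 0 0 -0.075 30'
python3 - <<'E'
from h import *
for c in('scene','top','wrist'): snap(c,c+'3')
look(['scene','top','wrist'],['jack','saddle_top','lever_pad','lift_pad','fixture','rear_edge'])
s=read_state();print(s['position'],s['tcp_rot'][:,0],s['force'],s['time_s'])
E
```

```text
time_s: 7.28
position: [0.608, -0.0367, 0.0828]
tcp_rot: [[0.197, 0.98, 0.006], [0.98, -0.197, -0.005], [-0.004, 0.007, -1.0]]
force: [0.7, -6.0, -0.6]
opening: 0.41
grasp_force: 30.0
scene jack [([0.6089, -0.0391, 0.0067], 0.75)]
scene saddle_top [([0.6207, 0.0373, 0.0237], 0.77)]
scene lever_pad [([0.5892, -0.1389, 0.1011], 0.48)]
scene lift_pad [([0.632, 0.1005, 0.0324], 0.65)]
scene fixture [([0.6556, 0.1932, 0.0006], 0.61), ([0.5867, -0.1429, 0.1022], 0.23)]
scene rear_edge [([0.6619, 0.245, 0.0025], 0.59)]
top jack []
top saddle_top [([0.6241, 0.0347, 0.0251], 0.57)]
top lever_pad [([0.5854, -0.1436, 0.1021], 0.5)]
top lift_pad [([0.6333, 0.0989, 0.0313], 0.8), ([0.5837, -0.1455, 0.1063], 0.4)]
top fixture [([0.631, 0.0975, 0.0309], 0.35)]
top rear_edge []
wrist jack [([0.6127, -0.0341, -0.002], 0.61)]
wrist saddle_top [([0.6224, 0.0336, 0.0212], 0.75), ([0.6306, 0.1016, 0.0289], 0.74)]
wrist lever_pad []
wrist lift_pad [([0.6312, 0.1015, 0.032], 0.71)]
wrist fixture [([0.7923, -0.0438, 0.0003], 0.54)]
wrist rear_edge []
[ 0.60529813 -0.03357121  0.08262086] [ 2.00645148e-01  9.79663971e-01 -1.67507575e-04] [ 5.32013612 -2.18264135 -1.17263215] 8.325
```

View pics/wrist3.png

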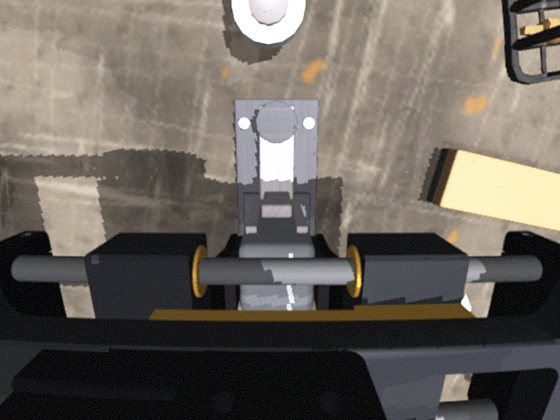

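The wrist view shows the saddle at about (277,122). The lug nose is at the top, spanning (231–306) with its tip at row 45, so it sits about 8 px left of the saddle line. I'll measure this precisely.

```bash
python3 - <<'E'
from h import *
from scipy.optimize import least_squares
d=capture('wrist');img=d['color'];g=cv2.cvtColor(img,cv2.COLOR_RGB2GRAY)
def ray(u,v,z):
    p=cv2.undistortPoints(np.array([[[u,v]]],float),np.array(d['camera_matrix']),np.array(d['distortion'],float)).ravel()
    R=np.array(d['R']);c=-R.T@np.array(d['t']);q=R.T@np.array([p[0],p[1],1]);return (c+q*(z-c[2])/q[2])[:2]
def fit(pts,z):
    W=np.array([ray(u,v,z) for u,v in pts]);r=least_squares(lambda p:np.hypot(*(W-p[:2]).T)-p[2],[*W.mean(0),.02],loss='soft_l1',f_scale=.0005);return r.x,np.abs(r.fun).mean()
m=(g[:70,215:320]>200).astype(np.uint8)
ct=max(cv2.findContours(m,cv2.RETR_EXTERNAL,cv2.CHAIN_APPROX_NONE)[0],key=len)[:,0]+[215,0]
ct=ct[(ct[:,1]>14)];print(ct.min(0),ct.max(0))
for z in(.035,.04,.045,.05): print(z,[np.round(a,4) for a in fit(ct,z)])
s=read_state();print(s['position'],s['tcp_rot'][:,0])
c=img[95:150,225:330,::-1];n=img[0:60,215:320,::-1]
cv2.imwrite('pics/w3c.png',cv2.resize(np.vstack([n,c]),None,fx=5,fy=5,interpolation=cv2.INTER_CUBIC))
print('saddle',[ray(277,122,.022).round(4)],'base front mid',ray((235+319)/2,100,.006).round(4))
E
```

```text
[239  15] [308  45]
0.035 [array([0.6314, 0.1041, 0.0209]), np.float64(0.0002)]
0.04 [array([0.6311, 0.1023, 0.0203]), np.float64(0.0002)]
0.045 [array([0.6307, 0.1004, 0.0198]), np.float64(0.0002)]
0.05 [array([0.6304, 0.0985, 0.0192]), np.float64(0.0002)]
[ 0.6053506  -0.03356076  0.08266344] [ 2.00609256e-01  9.79671324e-01 -1.53700609e-04]
saddle [array([0.6205, 0.0401])] base front mid [0.6236 0.0554]
```

View pics/w3c.png

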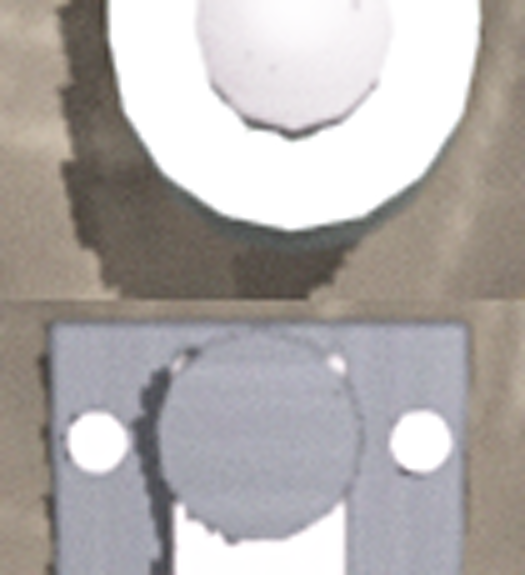

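```bash
python3 -m jog '0 -1.7 0 0 0 0 30;7 0 0 0 0 0 30;7 0 0 0 0 0 30;7 0 0 0 0 0 30;7 0 0 0 0 0 30;6 0 0 0 0 0 30;6 0 0 0 0 0 30;4 0 0 0 0 0 30;2 0 0 0 0 0 30;0 0 0 0 0 0 30'
python3 - <<'E'
from h import *
from scipy.optimize import least_squares
d=snap('wrist','w4');img=d['color'];g=cv2.cvtColor(img,cv2.COLOR_RGB2GRAY)
def ray(u,v,z):
    p=cv2.undistortPoints(np.array([[[u,v]]],float),np.array(d['camera_matrix']),np.array(d['distortion'],float)).ravel()
    R=np.array(d['R']);c=-R.T@np.array(d['t']);q=R.T@np.array([p[0],p[1],1]);return (c+q*(z-c[2])/q[2])[:2]
def fit(pts,z):
    W=np.array([ray(u,v,z) for u,v in pts]);r=least_squares(lambda p:np.hypot(*(W-p[:2]).T)-p[2],[*W.mean(0),.02],loss='soft_l1',f_scale=.0005);return r.x,np.abs(r.fun).mean()
P=np.array([.631,.100,.045]);u,v=px(d,P).astype(int);print('lug px',u,v)
v0=max(v-55,0);m=(g[v0:v+55,u-60:u+60]>200).astype(np.uint8)
ct=max(cv2.findContours(m,cv2.RETR_EXTERNAL,cv2.CHAIN_APPROX_NONE)[0],key=len)[:,0]+[u-60,v0]
ct=ct[(ct[:,1]>v+4)];print(ct.min(0),ct.max(0))
for z in(.04,.045,.05): print(z,[np.round(a,4) for a in fit(ct,z)])
s=read_state();p=s['position']+.075*s['tcp_rot'][:,0];print(s['position'],s['tcp_rot'][:,0],'saddle',p,s['force'])
capture('scene');capture('top');look(['scene','top'],['saddle_top','lift_pad','fixture'])
E
```

```text
time_s: 9.62
position: [0.6098, 0.0106, 0.0827]
tcp_rot: [[0.201, 0.98, -0.006], [0.98, -0.201, -0.002], [-0.003, -0.006, -1.0]]
force: [-3.2, -7.3, 3.8]
opening: 0.41
grasp_force: 30.0
lug px 282 90
[248  95] [315 126]
0.04 [array([0.6308, 0.1006, 0.0199]), np.float64(0.0002)]
0.045 [array([0.6307, 0.1   , 0.0194]), np.float64(0.0002)]
0.05 [array([0.6305, 0.0994, 0.0188]), np.float64(0.0002)]
[0.60982091 0.01058395 0.08274155] [ 0.20063577  0.97966093 -0.00312164] saddle [0.6248686  0.08405852 0.08250743] [-2.26628088 -7.45918075  4.29989822]
scene saddle_top [([0.6246, 0.0859, 0.0212], 0.79)]
scene lift_pad [([0.6319, 0.1019, 0.0318], 0.9)]
scene fixture [([0.6508, 0.1894, -0.0017], 0.6)]
top saddle_top [([0.6245, 0.0801, 0.0218], 0.56)]
top lift_pad [([0.632, 0.0982, 0.0298], 0.86), ([0.793, -0.0426, 0.0016], 0.61)]
top fixture [([0.6504, 0.1915, 0.0001], 0.94), ([0.7949, -0.0479, -0.0002], 0.53)]
```

View pics/w4.png

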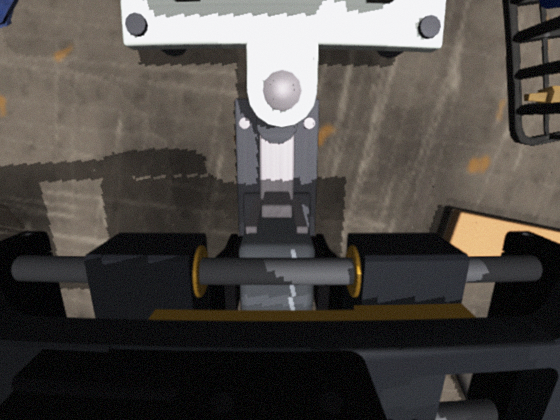

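The lug nose is centred at about (282,90), just over the toe, and the saddle axis is at column 277, about 2–3 mm to the left. I'll continue in small steps.

```bash
python3 -m jog '3 0.8 0 0 0 0 30;4 0.8 0 0 0 0 30;4 0.5 0 0 0 0 30;3 0.3 0 0 0 0 30;1 0 0 0 0 0 30;0 0 0 0 0 0 30;0 0 0 0 0 0 30'
cat > m.py <<'E'
from h import *
from scipy.optimize import least_squares
d=capture('wrist');img=d['color'];g=cv2.cvtColor(img,cv2.COLOR_RGB2GRAY)
def ray(u,v,z):
    p=cv2.undistortPoints(np.array([[[u,v]]],float),np.array(d['camera_matrix']),np.array(d['distortion'],float)).ravel()
    R=np.array(d['R']);c=-R.T@np.array(d['t']);q=R.T@np.array([p[0],p[1],1]);return (c+q*(z-c[2])/q[2])[:2]
P=np.array([.631,.100,.045]);u,v=px(d,P).astype(int)
v0=max(v-55,0);m=(g[v0:v+55,u-60:u+60]>200).astype(np.uint8)
ct=max(cv2.findContours(m,cv2.RETR_EXTERNAL,cv2.CHAIN_APPROX_NONE)[0],key=len)[:,0]+[u-60,v0]
ct=ct[(ct[:,1]>v+4)]
W=np.array([ray(*q,.043) for q in ct]);r=least_squares(lambda p:np.hypot(*(W-p[:2]).T)-p[2],[*W.mean(0),.02],loss='soft_l1',f_scale=.0005)
print('lug',ct.min(0),ct.max(0),r.x.round(4))
s=read_state();R=s['tcp_rot'];p=s['position']+.075*R[:,0];e=np.array([*r.x[:2],0])-p;print(s['position'].round(4),R[:,0].round(4),'saddle',p[:2].round(4),s['force'].round(1),'err tool x,y mm',(e@R[:,0]*1e3).round(1),(e@R[:,1]*1e3).round(1),s['time_s'])
E
python3 m.py
```

```text
time_s: 10.95
position: [0.6145, 0.0243, 0.0828]
tcp_rot: [[0.2, 0.98, -0.008], [0.98, -0.2, -0.003], [-0.004, -0.007, -1.0]]
force: [-2.7, -9.8, 6.1]
opening: 0.41
grasp_force: 30.0
lug [246 121] [314 170] [0.6282 0.087  0.017 ]
[0.6145 0.0243 0.0828] [ 0.2005  0.9797 -0.0041] saddle [0.6295 0.0978] [-2.8 -8.5  5.6] err tool x,y mm -10.5 1.4 11.0
```

```bash
python3 -m jog '2 0.7 0 0 0 0 30;1 0 0 0 0 0 30;0 0 0 0 0 0 30;0 0 0 0 0 0 30'
sed -i 's/ct=ct\[(ct\[:,1\]>v+4)\]/ct=ct[(ct[:,1]>v+4)\&(ct[:,1]<v+30)]/; s/^P=/cv2.imwrite("pics\/w5.png",img[...,::-1]);P=/' m.py; python3 m.py
```

```text
time_s: 11.5
position: [0.6155, 0.027, 0.0828]
tcp_rot: [[0.2, 0.98, -0.009], [0.98, -0.2, -0.003], [-0.004, -0.008, -1.0]]
force: [-3.6, -9.3, 5.9]
opening: 0.412
grasp_force: 30.0
lug [245 126] [313 150] [0.6307 0.1    0.0196]
[0.6155 0.027  0.0828] [ 0.2003  0.9797 -0.0045] saddle [0.6305 0.1004] [-3.7 -9.5  5.7] err tool x,y mm -0.1 0.9 11.55
```

View pics/w5.png

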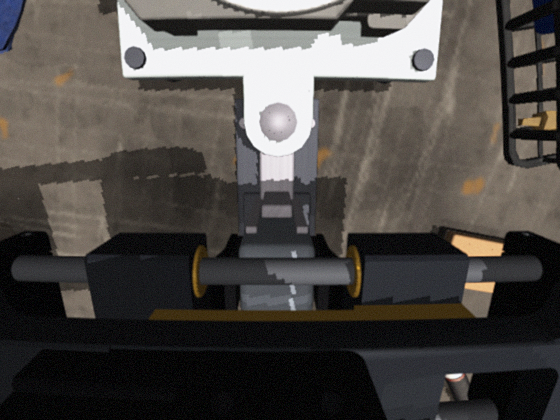

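The saddle is centred under the lug to within 1 mm, with the lug centre at (279,122) on the saddle axis, and the fixture has not moved. I'll release, rise, and check the jack again.

```bash
python3 -m jog '0 0 0 0 0 0 60;0 0 0 0 0 0 60;0 0 0 0 0 0 60;0 0 0 0 0 0 60;0 0 -15 0 0 0 60;0 0 -25 0 0 0 60;0 0 -25 0 0 0 60;0 0 -25 0 0 0 40;0 0 0 0 0 0 0;0 0 0 0 0 0 0'
python3 - <<'E'
from h import *
d=snap('wrist','w6');snap('scene','s6');snap('top','t6')
look(['wrist','scene','top'],['jack','saddle_top','lever_pad','lift_pad','fixture'])
s=read_state();print(s['position'],s['tcp_rot'][:,0])
for X in (([.019,.018,.099]),([.019,-.018,.099]),([-.019,.018,.099]),([-.019,-.018,.099]),([0.09,.03,.006]),([.09,-.03,.006])):
    a=np.array([.2003,.9797]);b=np.array([-.9797,.2003]);print(X,px(d,[*(np.array([.6155,.027])+a*X[0]+b*X[1]),X[2]]))
E
```

```text
time_s: 12.8
position: [0.6188, 0.0291, 0.1723]
tcp_rot: [[0.201, 0.98, -0.001], [0.98, -0.201, 0.0], [-0.0, -0.001, -1.0]]
force: [-0.5, -0.4, 0.5]
opening: 0.44
grasp_force: 0.0
wrist jack [([0.6185, 0.0283, -0.0063], 0.82)]
wrist saddle_top []
wrist lever_pad [([0.6182, 0.0255, -0.0039], 0.23)]
wrist lift_pad [([0.6289, 0.1014, 0.0334], 0.57)]
wrist fixture [([0.652, 0.1916, -0.0005], 0.86)]
scene jack [([0.6121, 0.0271, 0.0023], 0.89)]
scene saddle_top [([0.6305, 0.1014, 0.0178], 0.59)]
scene lever_pad [([0.5951, -0.0799, 0.102], 0.66), ([0.6302, 0.0985, 0.031], 0.18)]
scene lift_pad [([0.6306, 0.0979, 0.0322], 0.72)]
scene fixture [([0.6518, 0.1897, 0.0015], 0.59)]
top jack [([0.6163, 0.0259, -0.0013], 0.79), ([0.7534, -0.1813, -0.0019], 0.16)]
top saddle_top []
top lever_pad [([0.5881, -0.0842, 0.1031], 0.73)]
top lift_pad [([0.6322, 0.1003, 0.0315], 0.94)]
top fixture [([0.7526, -0.1818, 0.001], 0.68), ([0.6522, 0.1904, -0.0022], 0.56)]
[0.61934982 0.02899403 0.1725834 ] [2.00664852e-01 9.79659950e-01 2.00118987e-05]
[0.019, 0.018, 0.099] [249.3 203.9]
[0.019, -0.018, 0.099] [297.2 203.9]
[-0.019, 0.018, 0.099] [250.5 250.9]
[-0.019, -0.018, 0.099] [296.3 250.9]
[0.09, 0.03, 0.006] [244.1 113.3]
[0.09, -0.03, 0.006] [303.8 113.2]
```

View pics/w6.png

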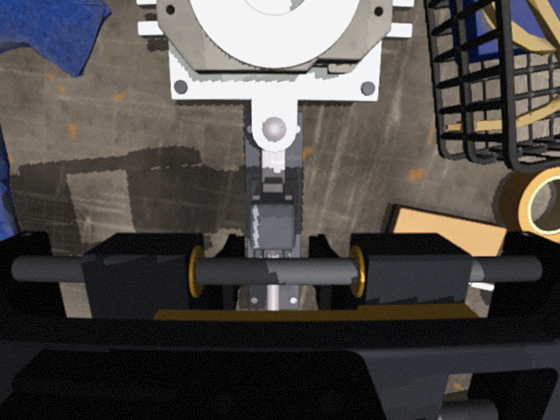

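The wrist view shows the jack unmoved, with its tower top at (249–295,203–250) and the lug boss at (275,128), matching the prediction. Now I go over the lever pad.

```bash
python3 -m jog '-20 -3.3 0 0 0 0 0;-30 0 0 0 0 0 0;-30 0 0 0 0 0 0;-20 0 0 0 0 0 0;-12 0 0 0 0 0 0;0 0 15 0 0 0 0;0 0 10 0 0 0 0;0 0 5 0 0 0 0;0 0 0 0 0 0 0'
python3 - <<'E'
from h import *
snap('scene','s7');capture('top')
look(['scene','top'],['lever_pad','jack'])
s=read_state();print(s['position'],s['tcp_rot'][:,0],s['opening'],s['force'],s['time_s'])
i=cv2.imread('pics/s7.png');cv2.imwrite('pics/s7c.png',cv2.resize(i[130:320,160:420],None,fx=3,fy=3,interpolation=cv2.INTER_CUBIC))
E
```

```text
time_s: 14.82
position: [0.5933, -0.0792, 0.1417]
tcp_rot: [[0.2, 0.98, -0.002], [0.98, -0.2, 0.001], [0.0, -0.002, -1.0]]
force: [-0.9, -0.1, -0.7]
opening: 0.005
grasp_force: 0.0
scene lever_pad [([0.5941, -0.0761, 0.1001], 0.84)]
scene jack [([0.6176, 0.0248, 0.0017], 0.67), ([0.7944, -0.0446, -0.0006], 0.48)]
top lever_pad []
top jack [([0.6164, 0.026, 0.0016], 0.98)]
[ 0.59389266 -0.08003608  0.14295533] [ 2.00475382e-01  9.79698734e-01 -1.06404629e-04] 0.0063772090706920295 [ 0.39855115 -0.5067542  -0.26183703] 15.125
```

View pics/s7c.png

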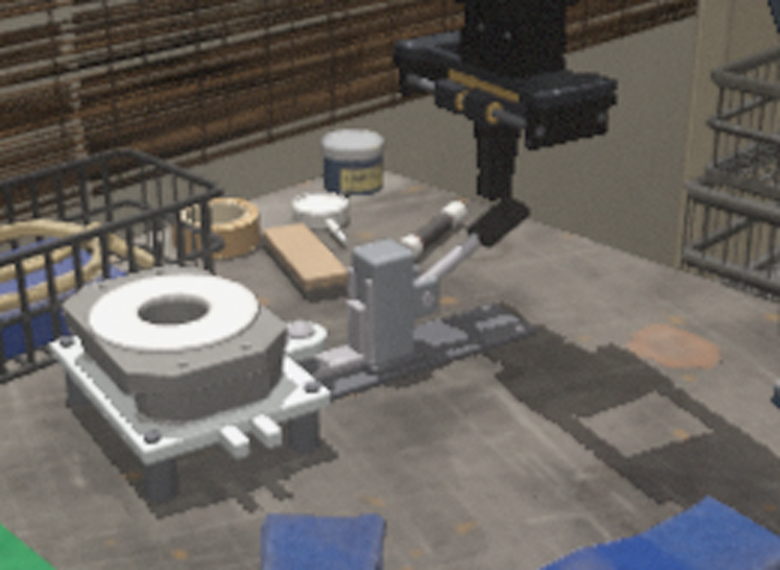

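Closed fingertips are just above the black pad, at about (495,190) in the crop. Trial stroke down now.

```bash
python3 -m jog '0 0 7 0 0 0 0;0 0 6 0 0 0 0;-1 0 4 0 0 0 0;-2 0 4 0 0 0 0;-2 0 4 0 0 0 0;-2 0 4 0 0 0 0;-1 0 4 0 0 0 0;-1 0 4 0 0 0 0;-1 0 4 0 0 0 0;-1 0 4 0 0 0 0;-1 0 4 0 0 0 0;0 0 4 0 0 0 0'
python3 -m jog '0 0 4 0 0 0 0;0 0 4 0 0 0 0;0 0 2 0 0 0 0;0 0 0 0 0 0 0'
python3 - <<'E'
from h import *
snap('scene','s8');capture('top')
look(['scene','top'],['lever_pad','jack','lift_pad','fixture','foot_left','saddle_top'])
s=read_state();print(s['position'],s['force'],s['time_s'])
i=cv2.imread('pics/s8.png');cv2.imwrite('pics/s8c.png',cv2.resize(i[130:320,160:420],None,fx=3,fy=3,interpolation=cv2.INTER_CUBIC))
E
```

```text
time_s: 16.62
position: [0.5913, -0.0925, 0.0904]
tcp_rot: [[0.2, 0.98, 0.0], [0.98, -0.2, -0.001], [-0.001, 0.001, -1.0]]
force: [-3.9, -2.4, 10.7]
opening: 0.007
grasp_force: 5.5
time_s: 17.12
position: [0.5911, -0.0932, 0.0815]
tcp_rot: [[0.2, 0.98, 0.0], [0.98, -0.2, -0.002], [-0.002, 0.001, -1.0]]
force: [-4.9, -3.5, 16.5]
opening: 0.001
grasp_force: 8.3
scene lever_pad [([0.5936, -0.0937, 0.0588], 0.49)]
scene jack [([0.6167, 0.0232, 0.0043], 0.73)]
scene lift_pad [([0.6348, 0.1026, 0.0467], 0.62)]
scene fixture [([0.6519, 0.1898, 0.0074], 0.7)]
scene foot_left []
scene saddle_top [([0.6329, 0.1032, 0.0453], 0.53)]
top lever_pad []
top jack [([0.618, 0.0289, -0.0006], 0.83)]
top lift_pad [([0.6348, 0.0999, 0.0451], 0.59)]
top fixture [([0.6477, 0.1916, 0.0061], 0.91)]
top foot_left [([0.5659, 0.1552, 0.0141], 0.6)]
top saddle_top [([0.6295, 0.0966, 0.0459], 0.43)]
[ 0.5911595 -0.0932338  0.0815196] [-5.50984832 -2.64076399 17.74568149] 17.825
```

View pics/s8c.png

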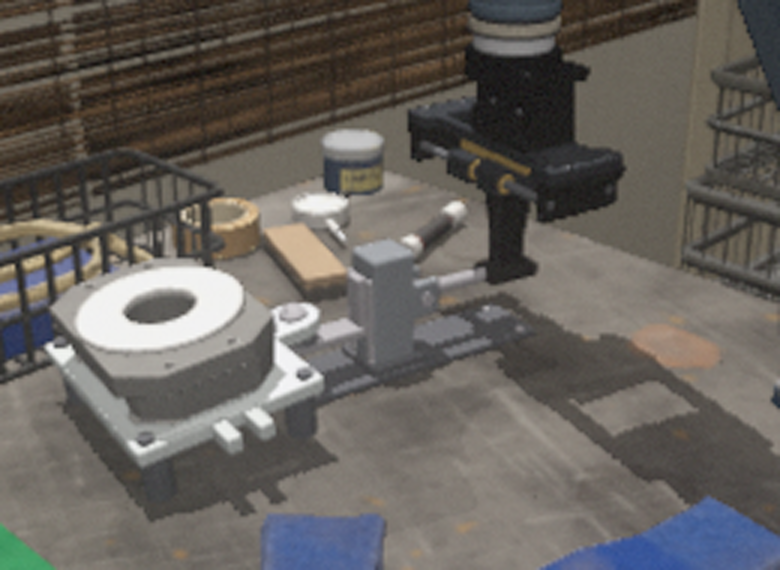

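The fixture's front is lifted and the lever is level. I'll press a little more to confirm the stop, then let it back up along the arc.

```bash
python3 -m jog '0 0 2 0 0 0 0;0 0 2 0 0 0 0;0 0 0 0 0 0 0;0 0 0 0 0 0 0'
python3 -m jog '0 0 -6 0 0 0 0;0 0 -5 0 0 0 0;1 0 -4 0 0 0 0;1 0 -4 0 0 0 0;1 0 -4 0 0 0 0;1 0 -4 0 0 0 0;1 0 -4 0 0 0 0;1 0 -4 0 0 0 0;2 0 -4 0 0 0 0;2 0 -4 0 0 0 0;2 0 -4 0 0 0 0;0 0 -8 0 0 0 0'
python3 -m jog '0 0 -10 0 0 0 0;0 0 0 0 0 0 0;0 0 0 0 0 0 0;0 0 0 0 0 0 0;0 0 0 0 0 0 0'
python3 - <<'E'
from h import *
snap('scene','s9');capture('top')
look(['scene','top'],['lever_pad','jack','lift_pad','fixture','foot_left','saddle_top','foot_right'])
s=read_state();print(s['position'],s['force'],s['time_s'])
E
```

```text
time_s: 18.32
position: [0.5912, -0.0933, 0.0809]
tcp_rot: [[0.199, 0.98, 0.001], [0.98, -0.199, -0.003], [-0.003, 0.002, -1.0]]
force: [-10.1, -2.3, 36.4]
opening: 0.006
grasp_force: 18.1
time_s: 19.82
position: [0.5936, -0.079, 0.1302]
tcp_rot: [[0.201, 0.98, -0.0], [0.98, -0.201, 0.002], [0.002, -0.001, -1.0]]
force: [-0.2, 0.2, 0.4]
opening: 0.007
grasp_force: 0.0
time_s: 20.45
position: [0.5934, -0.08, 0.1402]
tcp_rot: [[0.201, 0.98, -0.001], [0.98, -0.201, 0.0], [0.0, -0.001, -1.0]]
force: [0.3, -0.4, 0.3]
opening: 0.004
grasp_force: 0.0
scene lever_pad [([0.5968, -0.0779, 0.0985], 0.79)]
scene jack [([0.6166, 0.0263, 0.0005], 0.86), ([0.7577, -0.1814, -0.0015], 0.51)]
scene lift_pad [([0.6289, 0.0991, 0.0319], 0.73)]
scene fixture [([0.6545, 0.1886, 0.0013], 0.88), ([0.5654, 0.1526, 0.0039], 0.5)]
scene foot_left [([0.5662, 0.1552, 0.0025], 0.92), ([0.6312, 0.1016, 0.0199], 0.54)]
scene saddle_top [([0.6305, 0.1019, 0.0208], 0.78)]
scene foot_right []
top lever_pad []
top jack [([0.6171, 0.0283, -0.001], 0.82)]
top lift_pad [([0.6327, 0.0977, 0.0304], 0.72)]
top fixture [([0.6542, 0.1888, 0.0012], 0.74)]
top foot_left []
top saddle_top [([0.6348, 0.0975, 0.0228], 0.53)]
top foot_right []
[ 0.59363163 -0.08004722  0.14055761] [ 0.21333774 -0.77206917 -0.75784186] 21.25
```

The stop was reached at 36 N. The lever is fully back up and the fixture is on its feet, undisplaced. Second press and hold.

```bash
python3 -m jog '0 0 6 0 0 0 0;0 0 6 0 0 0 0;-1 0 4 0 0 0 0;-2 0 4 0 0 0 0;-2 0 4 0 0 0 0;-2 0 4 0 0 0 0;-1 0 4 0 0 0 0;-1 0 4 0 0 0 0;-1 0 4 0 0 0 0;-1 0 4 0 0 0 0;-1 0 4 0 0 0 0;0 0 4 0 0 0 0'
python3 -m jog '0 0 4 0 0 0 0;0 0 4 0 0 0 0;0 0 3 0 0 0 0;0 0 0 0 0 0 0;0 0 0 0 0 0 0;0 0 0 0 0 0 0;0 0 0 0 0 0 0'
python3 - <<'E'
from h import *
snap('scene','s10');capture('top')
look(['scene','top'],['lever_pad','jack','lift_pad','fixture','foot_left','saddle_top','foot_right'])
s=read_state();print(s['position'],s['force'],s['time_s'])
i=cv2.imread('pics/s10.png');cv2.imwrite('pics/s10c.png',cv2.resize(i[130:320,160:420],None,fx=3,fy=3,interpolation=cv2.INTER_CUBIC))
E
```

```text
time_s: 22.75
position: [0.5914, -0.0922, 0.0894]
tcp_rot: [[0.2, 0.98, 0.001], [0.98, -0.2, -0.001], [-0.001, 0.001, -1.0]]
force: [-2.4, -1.5, 10.9]
opening: 0.008
grasp_force: 5.5
time_s: 23.62
position: [0.5914, -0.0929, 0.0812]
tcp_rot: [[0.2, 0.98, 0.001], [0.98, -0.2, -0.002], [-0.002, 0.002, -1.0]]
force: [-6.6, -1.4, 26.3]
opening: 0.004
grasp_force: 13.1
scene lever_pad [([0.5913, -0.09, 0.0546], 0.57)]
scene jack [([0.6142, 0.0273, 0.0046], 0.58)]
scene lift_pad [([0.6347, 0.1045, 0.0473], 0.57)]
scene fixture [([0.6528, 0.1941, 0.0095], 0.82)]
scene foot_left [([0.5659, 0.1556, 0.0151], 0.75), ([0.6539, 0.1924, 0.0052], 0.34)]
scene saddle_top [([0.6257, 0.1019, 0.0437], 0.58)]
scene foot_right []
top lever_pad []
top jack [([0.6135, 0.0276, 0.0019], 0.75), ([0.753, -0.1809, -0.0034], 0.46)]
top lift_pad [([0.634, 0.102, 0.0453], 0.77)]
top fixture [([0.6486, 0.1904, 0.0056], 0.84)]
top foot_left [([0.5672, 0.1554, 0.0128], 0.85)]
top saddle_top [([0.6296, 0.0953, 0.0487], 0.55)]
top foot_right [([0.7125, 0.1271, 0.0084], 0.67), ([0.6314, 0.0974, 0.0489], 0.57)]
[ 0.59141455 -0.09286203  0.08122673] [-6.59441744 -2.44489221 25.61987976] 24.425
```

View pics/s10c.png

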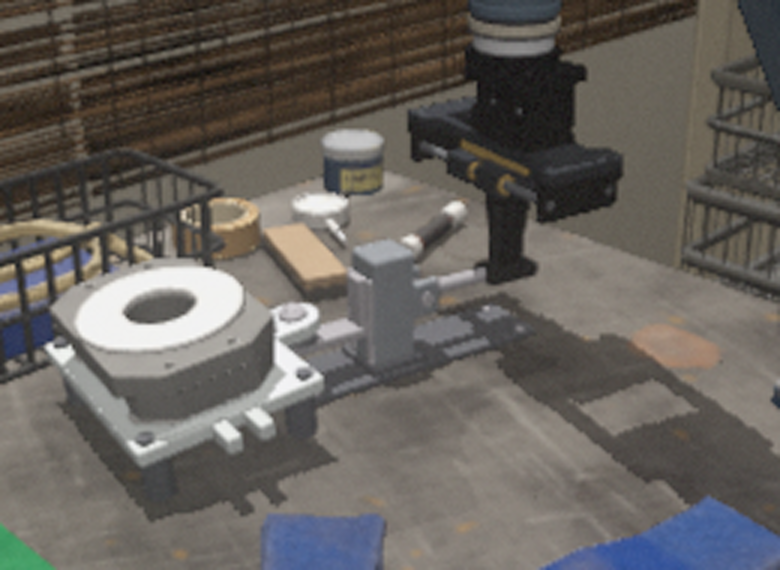

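The lever is held down at its stop with 26 N, and the front feet are about 12 mm clear. The bystanders are where they were. Handing in.

```bash
python3 -c "from rig import *; print(hand_in())"
```

```text
the job is handed in; nothing more can be done
None
```

I handed the job in at about 24 s: the saddle is within about 1 mm of the lift pad's centre, the trial stroke and full return are done, and the lever is held down at its stop with about 26 N. The cameras put the front feet about 12 mm clear of the bench (left foot 13–15 mm, right foot 8 mm from a single view), and the fixture and bystanders showed no sign of having moved.

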